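Mix the blue-capped sample on the touch vortex mixer

ROBOT

A 6-joint arm with a two-finger parallel gripper is mounted at the origin on the work surface. World frame = base frame: x ahead of the robot, y to its left, z up, the work surface at z = 0. Lengths are in m, angles in rad, forces in N, time in s.
With the tool pointing down it reaches from about 0.3 to 0.875 m from the base axis. Payload 6.4 kg.
Tool frame: the origin (TCP) lies at the centre of the arm's flange, where the gripper is bolted on; the fingertips stand 173 mm ahead of it and the grasp point (between the pads) lies 155 mm ahead of it; z points along the fingers, x is the direction in which the jaws open and shut, and the axes are right-handed (so a half turn about z gives the same grasp; the last joint's range is limited). The gripper opens to 85 mm and grips with 20 to 120 N. Pads are 22 mm wide; open, the fingers measure 114 mm over their backs; the gripper's body (76 mm by 85 mm) begins 54 mm behind the grasp point. The pads swing forward as they close: fully open they stand 13 mm farther back than shut.
Start: joints at [-1.424, 0.181, 1.607, -0, 1.354, -0.206], TCP at [0.199, -0.54, 0.405] pointing down, gripper open.
Joint ranges: [-2.99, 2.99], [-0.89, 2.07], [0.3, 2.58], [-1.14, 4.28], [0, 2.63], [-3.12, 3.12]. Speed limits (rad/s): [2.57, 2.57, 3.01, 3.14, 3.14, 3.14].

INTERFACE

Orientations are given as a unit quaternion [w, x, y, z].
In Python, from bench import ctrl gives the robot as it stands. The module is installed in compiled form; this text tells all that it offers.
- The arm moves only by the tool move_arm, never from a script. Its argument "moves" is a list of rows, each an object of numbers: "gripper": the opening in per cent of the stroke, from 0 (shut) to 100 (fully open); "x", "y", "z": the shift along the tool's x, y, z in cm; "roll": the turn about the tool's z in degrees. In form: [{"gripper": .., "x": .., "y": .., "z": .., "roll": ..}, ...]. A call has 1 to 5 rows; each row shifts and turns the commanded pose from where the row before left it, along the tool's axes as they then stand; what a row does not reach is not made up. A row lasts 1/8 s, in which the tool goes at most 62.5 mm and 10.7 degrees, less where a joint would pass 70% of its speed; a pose out of reach is approached as far as the arm can. A call is refused whole if a number of a shift passes 6.25 or a number of a turn 10.7, either way. A call with a gripper value outside its range is refused whole. The fingers move at their own pace and stop on an object; the grip force is fixed at half the most. Time passes only in rows, so rows that do not move let the fingers close. It gives the time, the measured TCP pose, the force and the opening at its end, in the units of the state.
- ctrl.get_obs(): the state, without advancing time (a new reading comes with each control period).
- ctrl.camera(name): name is "scene" or "top" or "wrist"; returns a dict with "img" (400x640x3 uint8, red, green, blue), "fx", "fy", "cx", "cy" (pixels), "D" ([k1, k2, p1, p2, k3] as OpenCV has them; the pictures are not rectified), "world_from_camera" (4x4, takes a point from camera to world coordinates); the wrist camera has in their place "tool_from_camera" (4x4, takes a point from camera to tool coordinates, whose origin is the TCP and whose axes are the tool frame's). Camera axes: x right, y up, looking along -z (the intrinsics and any distortion apply to the point x, -y, -z); pixel columns grow to the right and rows downward; lengths in m; the calibration is good to about 2 mm. A picture is of the moment at which its call begins: read the wrist's pose just before it. There is no depth.
- ctrl.hand_in(): hands the job in, once; it reports no verdict.
The state is a dict: "time_s": time; "q": joint angles; "dq": joint speeds; "joint_efforts": joint torques, N m; "eef_pos": TCP position; "eef_rot": TCP orientation; "wrist_force": force on the tool from outside, world axes, zero at the start; "torque": the same for the moment, N m; "opening": opening from 0.0 (shut) to 1.0 (fully open).
Only numpy, scipy, OpenCV 4.12 (cv2) and the standard library are available. Lean on these libraries where they do the work, as an engineer would, in place of code of your own. Each camera call takes 0.05 s, during which the arm holds its last target. There are 200 camera calls.

TASK

Wake the vortex mixer by pressing its green start plunger right down to the stop and letting it spring back, then take the blue-capped sample tube out of the orange rack and press its bottom end, tube upright, into the mixer's black rubber cup until the spring-loaded cup is about half-way down its 14 mm travel. Keep it pressed half-way for at least three seconds and finish while still holding it there: do not let go of the tube, and let only the tube touch the mixer. Leave the white-capped tubes in the rack and everything else on the bench where it stands.

Things in the scene. Friction and masses are not known exactly. Their poses are not given: they have to be found in the camera images.
- mixer: White bench vortex mixer, 210 mm long (its x) by 140 mm wide (its y), fixed to the bench, origin at the centre of its underside. The low front deck (its -x half, top 72 mm above the bench) carries the green start plunger at x = -62 mm, y = 0; the rear tower (its +x half, top 105 mm above the bench) carries the black rubber cup at x = +50 mm, y = 0.
- start (a joint): Travel of the green start plunger in m: 0 = up, 0.008 = down at its stop. It goes straight down, springs back by itself and takes about 6 N to reach the stop.
- start_top (a point): Centre of the top face of the green start plunger (a round head 32 mm across in a black housing on the mixer's front deck). It moves with the plunger.
- cup (a joint): Travel of the spring-loaded rubber cup in m: 0 = up at rest, 0.014 = bottomed out; half-way is 0.007. It goes straight down. The spring starts to yield at about 2.5 N and needs about 6 N half-way and 9.5 N at the bottom, 0.5 N per mm; the tube's own weight does not move it.
- cup_in (a point): Centre of the cup's inner floor, 126 mm above the bench at rest; it moves down with the cup. The black rubber cup is an open funnel: mouth 44 mm across inside and 52 mm outside, 17 mm deep, narrowing to a flat floor about 24 mm across. The tube's bottom end stands on this floor.
- tube: The sample tube with the BLUE screw cap: transparent with a paper label, 115 mm tall, body 26 mm across, tapering over the lowest 18 mm to a flat foot 12 mm across; the cap is 32 mm across and fills the top 20 mm (95 to 115 mm above the foot). Mass 40 to 90 g. Origin: centre of its foot, z along the tube towards the cap. It starts standing in one of the four holes of the rack, any of them.
- rack: Orange rack block fixed to the bench, 60 mm (its x) by 235 mm (its y) and 60 mm high, with one row of four round holes along its y at -82.5, -27.5, 27.5 and 82.5 mm; holes 29 mm across and 50 mm deep (floor 10 mm above the bench), so tubes stand 65 mm out of it. Origin: centre of its underside.
- white1: Transparent sample tube with a WHITE screw cap, same size as the blue-capped tube, standing in the rack; not part of the job, leave it there. Origin: centre of its underside.
- white2: Transparent sample tube with a WHITE screw cap, same size as the blue-capped tube, standing in the rack; not part of the job, leave it there. Origin: centre of its underside.
- white3: Transparent sample tube with a WHITE screw cap, same size as the blue-capped tube, standing in the rack; not part of the job, leave it there. Origin: centre of its underside.
- reagent: Amber reagent bottle, 66 mm across, 160 mm tall, a bystander beyond the work area. Origin: centre of its underside.
- jar: White jar with a red lid, 70 mm across, 80 mm tall, a bystander. Origin: centre of its underside.
- beaker: Empty glass beaker, 80 mm across, 100 mm tall, a bystander at the left. Origin: centre of its underside.
- tipbox: Blue closed pipette tip box, 120 by 85 by 60 mm, a bystander at the right. Origin: centre of its underside.

How it is judged:
By the outcome, as a careful person would: the job done as asked, in the order asked, and still so for the second after the job is handed in, while the arm keeps its last pose, push and grip.
It also fails if it takes over 58 s, if anything falls off the work surface, if the arm or the gripper's body presses on something with over 40 N, if the wrist force passes 120 N, or if a joint passes its speed limit or range.

## Working session

There is one attempt and no reset: what is moved stays moved. The work goes in short steps, Python scripts to look and compute and a tool call to move; the robot and the scene stay as the last step left them, time stands still between calls to the robot, and variables do not carry over. Pictures are saved under pics/ and viewed, about 8 in all and at most 12, crops included, and the job is handed in when it is done.

Besides the shell and the picture viewer there is one more tool, called after "Emit:" as a command line: name --argument value ..., lists and objects as JSON in quotes. move_arm: Moves the arm, as the interface text tells. Its arguments: {"type":"object","properties":{"moves":{"type":"array","items":{"type":"object","properties":{"gripper":{"type":"number"},"x":{"type":"number"},"y":{"type":"number"},"z":{"type":"number"},"roll":{"type":"number"}}}}},"required":["moves"]}

```bash
mkdir -p pics
cat > h.py <<'E'
import numpy as np, cv2
from bench import ctrl
from scipy.spatial.transform import Rotation as R
def T_tool(o):
    w,x,y,z=o["eef_rot"]; T=np.eye(4); T[:3,:3]=R.from_quat([x,y,z,w]).as_matrix(); T[:3,3]=o["eef_pos"]; return T
def shot(name,fn=None):
    o=ctrl.get_obs(); c=ctrl.camera(name)
    c["T"]=np.array(c["world_from_camera"]) if "world_from_camera" in c else T_tool(o)@np.array(c["tool_from_camera"])
    if fn: cv2.imwrite(fn,c["img"][:,:,::-1])
    c["K"]=np.array([[c["fx"],0,c["cx"]],[0,c["fy"],c["cy"]],[0,0,1.]]); return c
def ray(c,uv):
    p=cv2.undistortPoints(np.array([[uv]],float),c["K"],np.array(c["D"],float))[0,0]
    return c["T"][:3,3], c["T"][:3,:3]@np.array([p[0],-p[1],-1.])
def onz(c,uv,z):
    o,d=ray(c,uv); return o+d*(z-o[2])/d[2]
def blobs(c,lo,hi,amin=30):
    m=cv2.inRange(cv2.cvtColor(c["img"],cv2.COLOR_RGB2HSV),lo,hi)
    n,l,s,ce=cv2.connectedComponentsWithStats(m)
    return [(tuple(ce[i].round(1)),s[i].tolist()) for i in range(1,n) if s[i][4]>=amin]
E
python3 - <<'E'
from h import *
o=ctrl.get_obs(); print(o)
t=shot("top"); s=shot("scene")
cv2.imwrite("pics/1.png",cv2.resize(np.vstack([t["img"],s["img"]])[:,:,::-1],(480,600),interpolation=cv2.INTER_AREA))
cv2.imwrite("pics/top.png",t["img"][:,:,::-1])
cv2.imwrite("pics/scene.png",s["img"][:,:,::-1])
print(t["T"].round(3),s["T"].round(3),t["D"],t["fx"])
E
```

```text
{'time_s': 0.0, 'q': array([-1.42432478e+00,  1.81546425e-01,  1.60802871e+00,  1.00563074e-05,
        1.35381336e+00, -2.06291718e-01]), 'dq': array([-1.56840397e-03, -1.64946289e-04, -1.84982944e-05, -1.02098262e-03,
       -1.00758754e-03, -9.07841664e-04]), 'joint_efforts': array([-6.51693449e-05, -4.44864357e+01, -3.51339626e+01, -1.11393324e-04,
        9.09472292e-03,  3.92855753e-06]), 'eef_pos': array([ 0.19864115, -0.53931888,  0.40377086]), 'eef_rot': array([-6.56995134e-04,  8.20210066e-01, -5.72061746e-01, -6.12079798e-04]), 'wrist_force': array([-0.07797573,  0.96337723, -0.78125054]), 'torque': array([-0.00155781, -0.03120358, -0.03534746]), 'opening': 1.0030746387431615}
[[-0.012  0.984 -0.18   0.371]
 [-1.    -0.01   0.008 -0.014]
 [ 0.006  0.18   0.984  1.55 ]
 [ 0.     0.     0.     1.   ]] [[-0.728 -0.388  0.565  1.399]
 [ 0.685 -0.419  0.596  0.834]
 [ 0.006  0.821  0.571  0.928]
 [ 0.     0.     0.     1.   ]] [-0.02625332  0.          0.          0.          0.        ] 478.64093225048083
```

View pics/top.png

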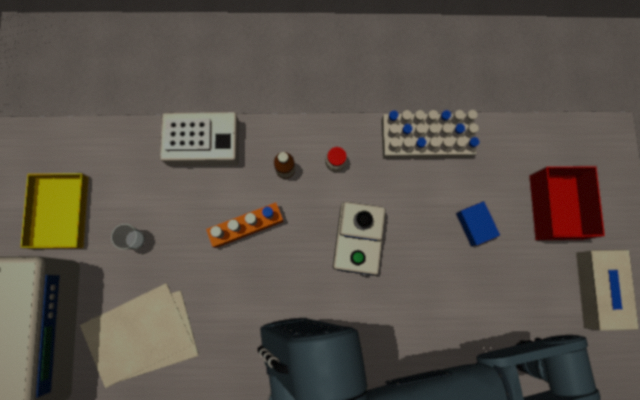

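View pics/scene.png

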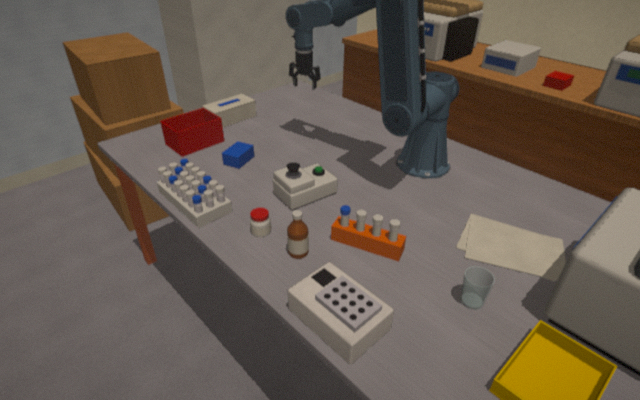

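The top view shows the plunger at about (358,257), the cup at (364,219), the blue cap at (268,213) and the white caps to its left. Next I measure these from both views.

Run:
```python
from h import *
t=shot("top"); s=shot("scene")
G=((45,80,40),(85,255,255)); B=((105,120,50),(125,255,255)); O=((5,180,100),(14,255,255))
def near(c,r,uv,a=15):
    return min(blobs(c,*r,amin=a),key=lambda b:np.hypot(b[0][0]-uv[0],b[0][1]-uv[1]))
def tri(a,b):
    (o1,d1),(o2,d2)=ray(t,a),ray(s,b)
    k=np.linalg.lstsq(np.c_[d1,-d2],o2-o1,rcond=None)[0]
    p,q=o1+k[0]*d1,o2+k[1]*d2; return (p+q)/2,np.linalg.norm(p-q)
g=near(t,G,(358,257)),near(s,G,(318,171)); b=near(t,B,(268,213)),near(s,B,(345,212))
print(g,tri(g[0][0],g[1][0])); print(b,tri(b[0][0],b[1][0]))
print("green z",[onz(t,g[0][0],z).round(4) for z in (.08,.09,.1)])
print("blue",onz(t,b[0][0],.12), "white3",onz(t,(215,231),.12))
K=((0,0,0),(180,255,45))
k=near(t,K,(364,219));print(k,onz(t,k[0],.143))
o=near(t,O,(245,225));print(o)
# mixer corners in mask
m=cv2.inRange(cv2.cvtColor(t["img"],cv2.COLOR_RGB2HSV),(15,0,130),(50,60,255))[195:285,325:395]
print(cv2.minAreaRect(cv2.findNonZero(m)))
crop=cv2.resize(t["img"][190:290,200:400],(800,400),interpolation=cv2.INTER_CUBIC)
cv2.imwrite("pics/crop.png",crop[:,:,::-1])
```

```text
(((np.float64(357.7), np.float64(256.8)), [352, 251, 12, 12, 106]), ((np.float64(318.3), np.float64(169.4)), [315, 167, 8, 6, 41])) (array([ 0.45817822, -0.16900688,  0.0859742 ]), np.float64(0.004140727697519255))
(((np.float64(267.3), np.float64(211.8)), [263, 207, 10, 10, 72]), ((np.float64(345.0), np.float64(209.7)), [341, 206, 9, 9, 70])) (array([0.59583726, 0.1041686 , 0.11420432]), np.float64(0.0031546396286910904))
green z [array([ 0.4599, -0.1712,  0.08  ]), array([ 0.4593, -0.1701,  0.09  ]), array([ 0.4587, -0.169 ,  0.1   ])]
blue [0.59595659 0.10250196 0.12      ] white3 [0.53929475 0.25925546 0.12      ]
((np.float64(363.8), np.float64(219.4)), [356, 212, 16, 16, 211]) [ 0.56641139 -0.18583279  0.143     ]
((np.float64(245.0), np.float64(225.7)), [207, 203, 76, 43, 680])
((34.26923370361328, 42.346153259277344), (42.79198455810547, 66.11051177978516), 7.125016689300537)
```

View pics/crop.png

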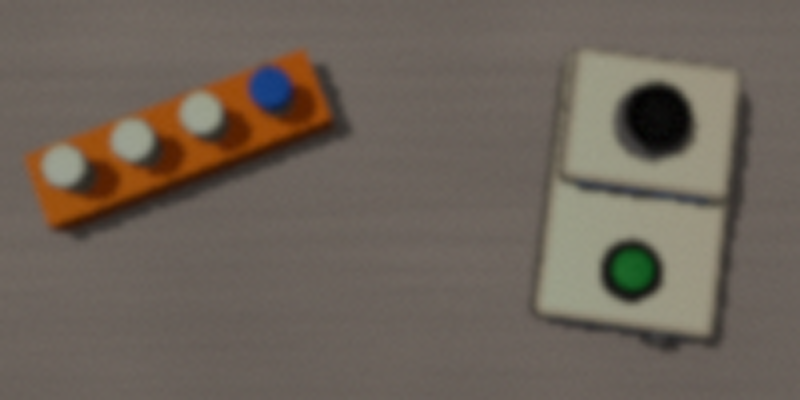

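Emit:
move_arm --moves '[{"x": -2.6,"y": -3.7,"gripper": 0},{"x": -2.6,"y": -3.7,"gripper": 0},{"x": -2.6,"y": -3.7,"gripper": 0},{"x": -2.6,"y": -3.7,"gripper": 0},{"x": -2.6,"y": -3.7,"gripper": 0}]'

```text
validation failed for argument at $.mo...
```

Emit:
move_arm --moves '[{"x": -2.6,"y": -3.7,"gripper": 0},{"x": -2.6,"y": -3.7,"gripper": 0},{"x": -2.6,"y": -3.7,"gripper": 0},{"x": -2.6,"y": -3.7,"gripper": 0},{"x": -2.2,"y": -3.7,"gripper": 0}]'

```text
validation failed for argument at $.mo...
```

Emit:
move_arm --moves '[{"roll": -10,"gripper": 0},{"roll": -10,"gripper": 0},{"roll": -10,"gripper": 0},{"roll": -10,"gripper": 0},{"roll": -10,"gripper": 0}]'

```text
validation failed for argument at $.mo...
```

Emit:
move_arm --moves '[{"roll": -10,"gripper": 0},{"roll": -10,"gripper": 0},{"roll": -10,"gripper": 0},{"roll": -10,"gripper": 0},{"roll": 0,"gripper": 0}]'

```text
validation failed for argument at $.mo...
```

Run:
```python
from h import *
o=ctrl.get_obs(); print(o["time_s"],o["eef_pos"],o["wrist_force"],o["opening"]);T=T_tool(o);print(T[:3,:3].round(4))
w=shot("wrist","pics/w1.png")
print(w["T"].round(3))
for b in blobs(w,(45,80,40),(85,255,255),100): 
    print(b,[onz(w,b[0],z).round(4) for z in (.082,.086,.09)])
```

```text
0.2 [ 0.1986868  -0.53942743  0.40411057] [0.42525145 0.04705035 0.25652759] 0.9997716741360063
[[ 3.455e-01 -9.384e-01 -2.000e-04]
 [-9.384e-01 -3.455e-01  1.100e-03]
 [-1.100e-03 -2.000e-04 -1.000e+00]]
[[ 0.345  0.905  0.247  0.262]
 [-0.939  0.333  0.09  -0.517]
 [-0.001 -0.263  0.965  0.372]
 [ 0.     0.     0.     1.   ]]
```

View pics/w1.png

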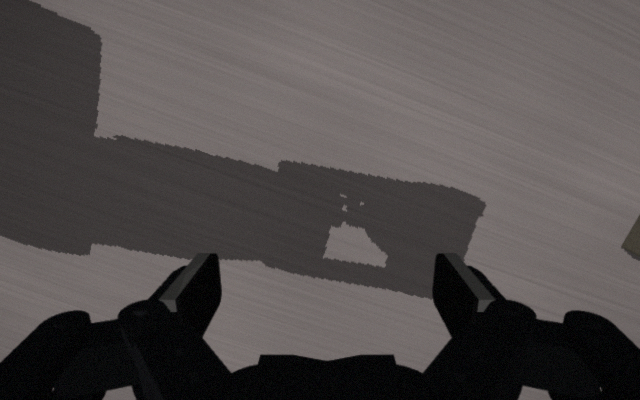

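The moves were refused, so the picture shows only bare bench and the open fingers. I'll retry with every key given in each row.

Emit:
move_arm --moves '[{"gripper": 0,"x": -2.6,"y": -3.7,"z": 0,"roll": 0},{"gripper": 0,"x": -2.6,"y": -3.7,"z": 0,"roll": 0},{"gripper": 0,"x": -2.6,"y": -3.7,"z": 0,"roll": 0},{"gripper": 0,"x": -2.6,"y": -3.7,"z": 0,"roll": 0},{"gripper": 0,"x": -2.6,"y": -3.7,"z": 0,"roll": 0}]'

```text
time_s: 0.88
eef_pos: [0.328, -0.3524, 0.4047]
eef_rot: [0.0, 0.82, -0.572, 0.0]
wrist_force: [0.0, -0.5, -0.8]
opening: 0.003
```

Emit:
move_arm --moves '[{"gripper": 0,"x": -2.6,"y": -3.7,"z": 0,"roll": 0},{"gripper": 0,"x": -2.6,"y": -3.7,"z": 0,"roll": 0},{"gripper": 0,"x": -2.6,"y": -3.7,"z": 0,"roll": 0},{"gripper": 0,"x": -2.6,"y": -3.7,"z": 0,"roll": 0},{"gripper": 0,"x": -2.2,"y": -3.7,"z": 0,"roll": 0}]'

```text
time_s: 1.5
eef_pos: [0.4581, -0.17, 0.4048]
eef_rot: [0.0, 0.82, -0.572, 0.0]
wrist_force: [0.3, 0.4, -0.6]
opening: -0.002
```

Emit:
move_arm --moves '[{"gripper": 0,"x": 0,"y": 0,"z": 0,"roll": -10},{"gripper": 0,"x": 0,"y": 0,"z": 0,"roll": -10},{"gripper": 0,"x": 0,"y": 0,"z": 0,"roll": -10},{"gripper": 0,"x": 0,"y": 0,"z": 0,"roll": -10},{"gripper": 0,"x": 0,"y": 0,"z": 0,"roll": -10}]'

```text
time_s: 2.12
eef_pos: [0.4574, -0.1715, 0.4046]
eef_rot: [-0.0, 0.986, -0.169, -0.0]
wrist_force: [-0.8, 0.9, 0.8]
opening: 0.004
```

Emit:
move_arm --moves '[{"gripper": 0,"x": 0,"y": 0,"z": 0,"roll": -10},{"gripper": 0,"x": 0,"y": 0,"z": 0,"roll": -10},{"gripper": 0,"x": 0,"y": 0,"z": 0,"roll": -10},{"gripper": 0,"x": 0,"y": 0,"z": 0,"roll": -10},{"gripper": 0,"x": 0,"y": 0,"z": 0,"roll": 0}]'

```text
time_s: 2.75
eef_pos: [0.4574, -0.1715, 0.4046]
eef_rot: [-0.0, 0.985, 0.175, -0.0]
wrist_force: [1.0, -0.5, 0.2]
opening: 0.002
```

```bash
cat > look.py <<'E'
from h import *
import sys
o=ctrl.get_obs(); print(o["time_s"],o["eef_pos"],o["wrist_force"],o["opening"]);T=T_tool(o);print(T[:3,:3].round(4))
w=shot("wrist",sys.argv[1])
for b in blobs(w,(45,80,40),(85,255,255),100): 
    print("green",b,[onz(w,b[0],z).round(4) for z in (.082,.086,.09)])
for b in blobs(w,(105,120,50),(125,255,255),100): 
    print("blue",b,[onz(w,b[0],z).round(4) for z in (.115,.12,.125)])
E
python3 look.py pics/w2.png
```

```text
2.75 [ 0.45739108 -0.1714953   0.40462519] [ 1.02401201 -0.45006117  0.24520406] 0.002299491193244129
[[ 9.39e-01  3.44e-01 -1.00e-04]
 [ 3.44e-01 -9.39e-01  1.00e-04]
 [-1.00e-04 -1.00e-04 -1.00e+00]]
green ((np.float64(328.0), np.float64(184.1)), [309, 164, 39, 40, 1192]) [array([ 0.4586, -0.1713,  0.082 ]), array([ 0.4583, -0.1704,  0.086 ]), array([ 0.458 , -0.1696,  0.09  ])]
blue ((np.float64(393.7), np.float64(214.9)), [363, 166, 63, 101, 344]) [array([ 0.5106, -0.1696,  0.115 ]), array([ 0.5091, -0.1684,  0.12  ]), array([ 0.5077, -0.1672,  0.125 ])]
```

View pics/w2.png

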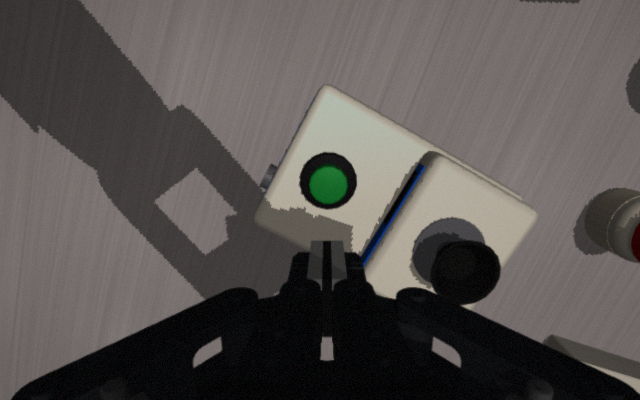

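The green head is at (328,184), which puts it at (0.458, -0.170); the closed tip is within 2 mm of being over it. I descend.

Emit:
move_arm --moves '[{"gripper": 0,"x": 0.13,"y": -0.06,"z": 4,"roll": 0},{"gripper": 0,"x": 0,"y": 0,"z": 4,"roll": 0},{"gripper": 0,"x": 0,"y": 0,"z": 3.5,"roll": 0},{"gripper": 0,"x": 0,"y": 0,"z": 1.5,"roll": 0},{"gripper": 0,"x": 0,"y": 0,"z": 0,"roll": 0}]'

```text
time_s: 3.42
eef_pos: [0.4583, -0.1704, 0.2742]
eef_rot: [-0.001, 0.985, 0.175, -0.001]
wrist_force: [-0.1, -0.1, -0.4]
opening: 0.001
```

Emit:
move_arm --moves '[{"gripper": 0,"x": 0,"y": 0,"z": 0.4,"roll": 0},{"gripper": 0,"x": 0,"y": 0,"z": 0,"roll": 0}]'

```text
time_s: 3.68
eef_pos: [0.4589, -0.1708, 0.2717]
eef_rot: [0.001, 0.985, 0.175, 0.001]
wrist_force: [0.1, 0.1, 0.5]
opening: -0.002
```

Emit:
move_arm --moves '[{"gripper": 0,"x": 0,"y": 0,"z": 0.4,"roll": 0},{"gripper": 0,"x": 0,"y": 0,"z": 0,"roll": 0}]'

```text
time_s: 3.92
eef_pos: [0.4589, -0.1708, 0.2673]
eef_rot: [0.001, 0.984, 0.175, 0.001]
wrist_force: [1.1, -0.4, 2.7]
opening: 0.001
```

```bash
python3 look.py pics/w3.png
```

```text
3.925 [ 0.45891456 -0.17081086  0.26733035] [ 1.06492471 -0.42386306  2.71626827] 0.001368044532609713
[[ 0.9385  0.3454  0.0018]
 [ 0.3454 -0.9385 -0.0011]
 [ 0.0013  0.0017 -1.    ]]
green ((np.float64(325.2), np.float64(234.8)), [290, 215, 71, 44, 1571]) [array([ 0.4563, -0.1643,  0.082 ]), array([ 0.4558, -0.1628,  0.086 ]), array([ 0.4553, -0.1614,  0.09  ])]
blue ((np.float64(477.6), np.float64(262.0)), [449, 222, 58, 80, 417]) [array([ 0.5084, -0.1432,  0.115 ]), array([ 0.5054, -0.1418,  0.12  ]), array([ 0.5024, -0.1403,  0.125 ])]
```

Emit:
move_arm --moves '[{"gripper": 0,"x": 0,"y": 0,"z": 0.3,"roll": 0},{"gripper": 0,"x": 0,"y": 0,"z": 0,"roll": 0}]'

```text
time_s: 4.22
eef_pos: [0.4589, -0.1708, 0.2641]
eef_rot: [0.001, 0.984, 0.175, 0.001]
wrist_force: [2.8, -0.8, 4.4]
opening: 0.0
```

Emit:
move_arm --moves '[{"gripper": 0,"x": 0,"y": 0,"z": 0.3,"roll": 0},{"gripper": 0,"x": 0,"y": 0,"z": 0,"roll": 0}]'

```text
time_s: 4.47
eef_pos: [0.4589, -0.1708, 0.2614]
eef_rot: [0.001, 0.984, 0.175, 0.001]
wrist_force: [1.2, -0.3, 7.2]
opening: -0.002
```

Emit:
move_arm --moves '[{"gripper": 0,"x": 0,"y": 0,"z": 0.15,"roll": 0},{"gripper": 0,"x": 0,"y": 0,"z": 0,"roll": 0}]'

```text
time_s: 4.72
eef_pos: [0.4591, -0.1709, 0.2612]
eef_rot: [0.001, 0.984, 0.176, 0.001]
wrist_force: [-2.9, 2.3, 20.6]
opening: -0.002
```

Emit:
move_arm --moves '[{"gripper": 0,"x": 0,"y": 0,"z": 0.1,"roll": 0},{"gripper": 0,"x": 0,"y": 0,"z": 0,"roll": 0}]'

```text
time_s: 4.97
eef_pos: [0.4592, -0.1709, 0.2611]
eef_rot: [0.001, 0.984, 0.176, 0.0]
wrist_force: [-5.9, 3.9, 27.3]
opening: -0.002
```

Force jumped to 27 N without further motion about 8 mm after contact, so the plunger is on its stop. I release it and go to the blue tube.

Emit:
move_arm --moves '[{"gripper": 0,"x": 0,"y": 0,"z": -0.5,"roll": 0},{"gripper": 0,"x": 0,"y": 0,"z": -1.5,"roll": 0},{"gripper": 0,"x": 0,"y": 0,"z": -4,"roll": 0},{"gripper": 0,"x": 0,"y": 0,"z": -5,"roll": 0},{"gripper": 0,"x": 0,"y": 0,"z": -5,"roll": 0}]'

```text
time_s: 5.6
eef_pos: [0.4577, -0.17, 0.4192]
eef_rot: [-0.001, 0.984, 0.176, -0.001]
wrist_force: [0.8, 0.4, -0.1]
opening: -0.001
```

Emit:
move_arm --moves '[{"gripper": 100,"x": 3.2,"y": -3,"z": 0,"roll": 0},{"gripper": 100,"x": 3.2,"y": -3,"z": 0,"roll": 0},{"gripper": 100,"x": 3.2,"y": -3,"z": 0,"roll": 0},{"gripper": 100,"x": 3.2,"y": -3,"z": 0,"roll": 0},{"gripper": 100,"x": 3.2,"y": -3,"z": 0,"roll": 0}]'

```text
time_s: 6.22
eef_pos: [0.5567, 0.027, 0.4178]
eef_rot: [-0.0, 0.984, 0.176, -0.001]
wrist_force: [-0.4, 0.1, -0.1]
opening: 0.998
```

Emit:
move_arm --moves '[{"gripper": 100,"x": 3.2,"y": -3,"z": 0,"roll": 0},{"gripper": 100,"x": 3.1,"y": -2.9,"z": 0,"roll": 0},{"gripper": 100,"x": 0,"y": 0,"z": 0,"roll": 0}]'

```text
time_s: 6.6
eef_pos: [0.5954, 0.1051, 0.4174]
eef_rot: [-0.001, 0.984, 0.177, -0.001]
wrist_force: [-0.0, -0.6, -0.8]
opening: 0.997
```

```bash
python3 look.py pics/w4.png
```

```text
6.6 [0.59544473 0.10511011 0.417379  ] [-0.04055282 -0.55751335 -0.78163995] 0.9966581045513373
[[ 9.372e-01  3.489e-01 -2.600e-03]
 [ 3.489e-01 -9.372e-01  6.000e-04]
 [-2.300e-03 -1.400e-03 -1.000e+00]]
blue ((np.float64(327.5), np.float64(192.5)), [307, 170, 42, 45, 1413]) [array([0.5962, 0.1034, 0.115 ]), array([0.5958, 0.1045, 0.12  ]), array([0.5953, 0.1057, 0.125 ])]
```

View pics/w4.png

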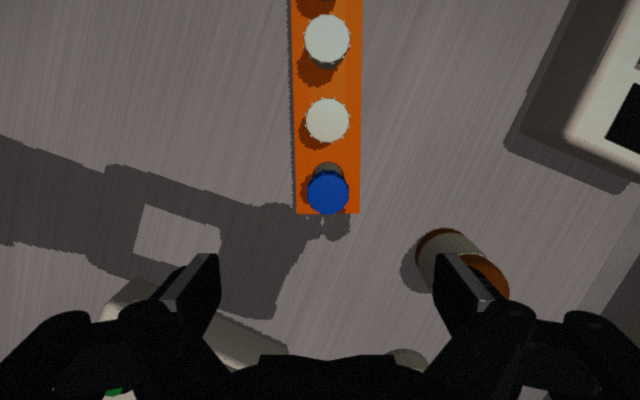

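The blue cap is at (327,192), which puts it at (0.5955, 0.105); the white tubes are in line above it and the jaws open across the row. I descend to grasp.

Emit:
move_arm --moves '[{"gripper": 100,"x": 0,"y": 0.05,"z": 4,"roll": 0},{"gripper": 100,"x": 0,"y": 0,"z": 4,"roll": 0},{"gripper": 100,"x": 0,"y": 0,"z": 4,"roll": 0},{"gripper": 100,"x": 0,"y": 0,"z": 3.4,"roll": 0},{"gripper": 100,"x": 0,"y": 0,"z": 2,"roll": 0}]'

```text
time_s: 7.28
eef_pos: [0.5945, 0.1011, 0.2421]
eef_rot: [-0.0, 0.985, 0.175, -0.002]
wrist_force: [0.5, 0.5, 0.0]
opening: 1.003
```

Emit:
move_arm --moves '[{"gripper": 0,"x": 0,"y": 0,"z": 0,"roll": 0},{"gripper": 0,"x": 0,"y": 0,"z": 0,"roll": 0},{"gripper": 0,"x": 0,"y": 0,"z": 0,"roll": 0},{"gripper": 0,"x": 0,"y": 0,"z": 0,"roll": 0},{"gripper": 0,"x": 0,"y": 0,"z": 0,"roll": 0}]'

```text
time_s: 7.9
eef_pos: [0.5965, 0.1022, 0.2462]
eef_rot: [0.0, 0.984, 0.176, 0.002]
wrist_force: [-1.0, -0.2, 6.1]
opening: 0.339
```

```bash
python3 look.py pics/w5.png
```

```text
7.9 [0.59650208 0.10224663 0.24616923] [-1.02638206 -0.15542766  6.09331915] 0.3392794826057306
[[ 9.383e-01  3.457e-01  3.300e-03]
 [ 3.457e-01 -9.383e-01 -2.000e-04]
 [ 3.000e-03  1.300e-03 -1.000e+00]]
blue ((np.float64(328.7), np.float64(313.8)), [274, 254, 106, 107, 7937]) [array([0.5973, 0.104 , 0.115 ]), array([0.5961, 0.107 , 0.12  ]), array([0.5949, 0.1101, 0.125 ])]
```

Emit:
move_arm --moves '[{"gripper": 0,"x": 0,"y": 0,"z": 0,"roll": 0},{"gripper": 0,"x": 0,"y": 0,"z": 0,"roll": 0}]'

```text
time_s: 8.2
eef_pos: [0.5965, 0.1023, 0.2462]
eef_rot: [0.0, 0.984, 0.176, 0.002]
wrist_force: [-0.8, 0.2, 6.6]
opening: 0.344
```

Emit:
move_arm --moves '[{"gripper": 0,"x": 0,"y": 0,"z": -0.5,"roll": 0},{"gripper": 0,"x": 0,"y": 0,"z": -0.5,"roll": 0},{"gripper": 0,"x": 0,"y": 0,"z": -0.5,"roll": 0},{"gripper": 0,"x": 0,"y": 0,"z": 0,"roll": 0}]'

```text
time_s: 8.7
eef_pos: [0.5959, 0.1022, 0.2598]
eef_rot: [0.0, 0.984, 0.175, 0.0]
wrist_force: [-0.9, -0.2, -1.3]
opening: 0.34
```

```bash
python3 look.py pics/w6.png
```

```text
8.7 [0.59589136 0.10220696 0.25976825] [-0.94013205 -0.21045152 -1.26547283] 0.33962968598363813
[[ 9.384e-01  3.455e-01  1.000e-03]
 [ 3.455e-01 -9.384e-01 -0.000e+00]
 [ 9.000e-04  3.000e-04 -1.000e+00]]
blue ((np.float64(328.5), np.float64(312.9)), [274, 254, 106, 107, 8119]) [array([0.5993, 0.096 , 0.115 ]), array([0.5982, 0.099 , 0.12  ]), array([0.597 , 0.1021, 0.125 ])]
```

View pics/w6.png

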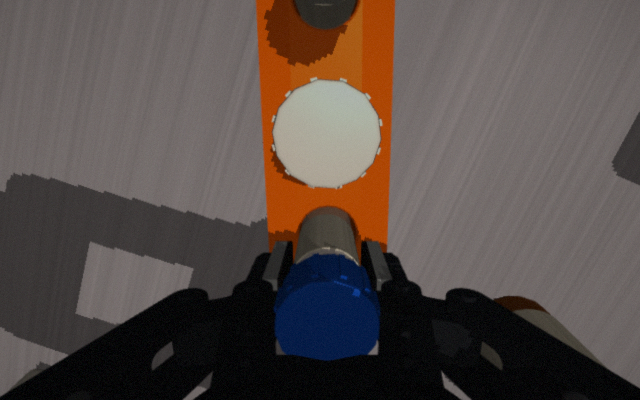

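The blue tube is held on its body: the cap stays at (328,313) through the lift. I raise it and move just past the mixer, so the camera sees the cup clear of the tube.

Emit:
move_arm --moves '[{"gripper": 0,"x": 0,"y": 0,"z": -2,"roll": 0},{"gripper": 0,"x": 0,"y": 0,"z": -3.5,"roll": 0},{"gripper": 0,"x": 0,"y": 0,"z": -4,"roll": 0},{"gripper": 0,"x": 0,"y": 0,"z": -4,"roll": 0},{"gripper": 0,"x": 0,"y": 0,"z": -2.5,"roll": 0}]'

```text
time_s: 9.38
eef_pos: [0.5957, 0.1022, 0.4232]
eef_rot: [0.0, 0.984, 0.176, 0.002]
wrist_force: [-0.2, -0.5, -0.2]
opening: 0.339
```

Emit:
move_arm --moves '[{"gripper": 0,"x": -0.8,"y": 2,"z": 0,"roll": 0},{"gripper": 0,"x": -1.3,"y": 3.3,"z": 0,"roll": 0},{"gripper": 0,"x": -1.3,"y": 3.3,"z": 0,"roll": 0},{"gripper": 0,"x": -1.3,"y": 3.3,"z": 0,"roll": 0},{"gripper": 0,"x": -1.3,"y": 3.3,"z": 0,"roll": 0}]'

```text
time_s: 10.0
eef_pos: [0.591, -0.0634, 0.4179]
eef_rot: [-0.0, 0.985, 0.175, -0.001]
wrist_force: [0.1, -0.1, -0.1]
opening: 0.343
```

Emit:
move_arm --moves '[{"gripper": 0,"x": -1.3,"y": 3.3,"z": 0,"roll": 0},{"gripper": 0,"x": -1.3,"y": 3.3,"z": 0,"roll": 0},{"gripper": 0,"x": -1.3,"y": 3.3,"z": 0,"roll": 0},{"gripper": 0,"x": -1.3,"y": 3.3,"z": 0,"roll": 0},{"gripper": 0,"x": -1.3,"y": 3.3,"z": 0,"roll": 0}]'

```text
time_s: 10.62
eef_pos: [0.5867, -0.2406, 0.4178]
eef_rot: [-0.001, 0.985, 0.175, -0.001]
wrist_force: [0.7, 0.7, -0.3]
opening: 0.341
```

Emit:
move_arm --moves '[{"gripper": 0,"x": -0.3,"y": 1.3,"z": 0,"roll": 0},{"gripper": 0,"x": 0,"y": 0,"z": 0,"roll": 0},{"gripper": 0,"x": 0,"y": 0,"z": 0,"roll": 0}]'

```text
time_s: 11.0
eef_pos: [0.5895, -0.2508, 0.4188]
eef_rot: [-0.001, 0.984, 0.176, -0.0]
wrist_force: [0.3, -0.0, -0.1]
opening: 0.342
```

```bash
python3 look.py pics/w7.png
python3 - <<'E'
from h import *
t=shot("top"); s=shot("scene","pics/s7.png")
for c in (t,s):
    print(blobs(c,(105,120,50),(125,255,255),30))
E
```

```text
11.0 [ 0.58954001 -0.25076692  0.41881277] [ 0.26486009 -0.04403581 -0.13906489] 0.34239405065053535
[[ 9.381e-01  3.463e-01 -7.000e-04]
 [ 3.463e-01 -9.381e-01  9.000e-04]
 [-3.000e-04 -1.100e-03 -1.000e+00]]
green ((np.float64(202.1), np.float64(27.6)), [182, 7, 42, 43, 1376]) [array([ 0.454 , -0.1685,  0.082 ]), array([ 0.4555, -0.1688,  0.086 ]), array([ 0.457, -0.169,  0.09 ])]
blue ((np.float64(273.6), np.float64(59.8)), [243, 6, 59, 118, 197]) [array([ 0.5209, -0.1743,  0.115 ]), array([ 0.5218, -0.1745,  0.12  ]), array([ 0.5226, -0.1748,  0.125 ])]
blue ((np.float64(327.6), np.float64(310.4)), [274, 254, 106, 107, 8809]) [array([ 0.6273, -0.3508,  0.115 ]), array([ 0.6262, -0.3478,  0.12  ]), array([ 0.6251, -0.3448,  0.125 ])]
blue ((np.float64(618.6), np.float64(336.7)), [601, 317, 35, 38, 823]) [array([ 0.8899, -0.288 ,  0.115 ]), array([ 0.8839, -0.2862,  0.12  ]), array([ 0.878 , -0.2844,  0.125 ])]
blue ((np.float64(199.0), np.float64(388.7)), [182, 373, 30, 27, 268]) [array([ 0.5436, -0.4726,  0.115 ]), array([ 0.544 , -0.4674,  0.12  ]), array([ 0.5444, -0.4622,  0.1
[... 665 characters left out ...]
oat64(392.7), np.float64(22.5)), [391, 18, 5, 9, 32]), ((np.float64(414.5), np.float64(27.6)), [397, 21, 29, 13, 115]), ((np.float64(499.4), np.float64(62.3)), [486, 56, 29, 13, 143]), ((np.float64(626.4), np.float64(74.1)), [616, 65, 24, 19, 193]), ((np.float64(237.6), np.float64(154.3)), [222, 142, 32, 26, 569]), ((np.float64(183.6), np.float64(161.3)), [181, 159, 7, 7, 33]), ((np.float64(177.9), np.float64(169.7)), [175, 167, 7, 7, 37]), ((np.float64(172.2), np.float64(178.5)), [169, 176, 8, 7, 39]), ((np.float64(206.4), np.float64(178.8)), [203, 176, 8, 7, 40]), ((np.float64(201.4), np.float64(188.1)), [198, 185, 8, 8, 45]), ((np.float64(196.4), np.float64(198.7)), [193, 195, 8, 9, 57])]
```

View pics/w7.png

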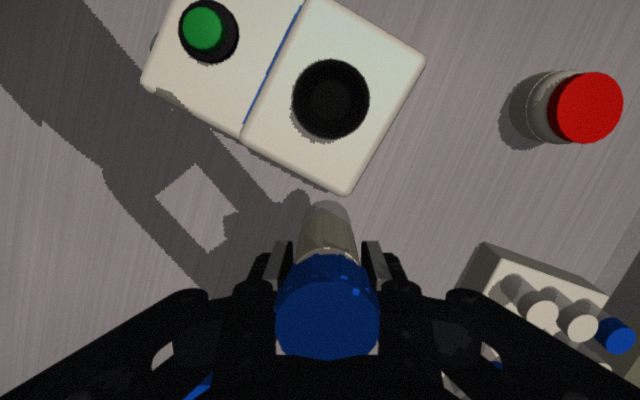

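Run:
```python
from h import *
o=ctrl.get_obs(); w=shot("wrist"); T=T_tool(o)
g=cv2.cvtColor(w["img"],cv2.COLOR_RGB2GRAY)
m=(cv2.inRange(g,0,50)); m[160:]=0; m[:,:265]=0; m[:,400:]=0
n,l,s,ce=cv2.connectedComponentsWithStats(m); i=1+np.argmax(s[1:,4])
c=max(cv2.findContours((l==i).astype(np.uint8),0,cv2.CHAIN_APPROX_NONE)[0],key=len)
e=cv2.fitEllipse(c); print(s[i],ce[i],e)
for z in (.138,.143): 
    p=onz(w,e[0],z); q=[onz(w,(e[0][0]+k*e[1][0]/2,e[0][1]),z) for k in (-1,1)]
    print(z,p.round(4),"diam",np.linalg.norm(q[0]-q[1]), "from plunger",np.linalg.norm(p[:2]-[.4585,-.1705]))
def proj(p):
    P=np.linalg.inv(w["T"])@np.r_[p,1]; P=P[:3]*[1,-1,-1]
    return cv2.projectPoints(P[None],np.zeros(3),np.zeros(3),w["K"],np.array(w["D"],float))[0].ravel().round(1)
# predicted tube outline for an upright tube on the tool axis, foot 0.2362 ahead of TCP
for name,r,h in (("foot",6,0),("body",13,18),("captop",16,115),("capbot",16,95)):
    print(name,[proj((T@np.r_[r/1e3*a,r/1e3*b,.2362-h/1e3,1])[:3]) for a,b in ((0,0),(0,-1),(1,0),(-1,0))])
# measured rows/cols of the tube
hsv=cv2.cvtColor(w["img"],cv2.COLOR_RGB2HSV)
for col in (320,327,334): print(col,g[190:256:3,col])
for row in (206,212,218,225,235): print(row,g[row,285:370:3])
cv2.imwrite("pics/c7.png",cv2.resize(w["img"][180:370,250:410],(640,570*4//3 if 0 else 600),interpolation=cv2.INTER_CUBIC)[:,:,::-1])
```

```text
[ 292   60   76   79 4702] [329.73096555  98.86516376] ((329.7337951660156, 98.86676788330078), (74.95842742919922, 78.04960632324219), 13.891776084899902)
0.138 [ 0.5684 -0.1861  0.138 ] diam 0.05030572720135797 from plunger 0.11098301582348596
0.143 [ 0.5684 -0.1862  0.143 ] diam 0.04929450484732847 from plunger 0.11097038189030814
foot [array([326.3, 215.8]), array([326.3, 206.1]), array([336.4, 215.8]), array([316.3, 215.8])]
body [array([326.3, 225.9]), array([326.3, 203.1]), array([350. , 225.9]), array([302.6, 225.9])]
captop [array([325.7, 337.9]), array([325.6, 288.5]), array([381. , 337.7]), array([270.4, 337.7])]
capbot [array([325.9, 301. ]), array([325.8, 258.1]), array([372.6, 301. ]), array([279.1, 300.9])]
320 [ 94 130 133 128  90  86  74  70  74  79  79  77  78  78  78  75  74  75
  78  73  92  84]
327 [ 76 132 132 123  91  92  90  76  81  80  77  77  82  76  77  79  73  78
  81 129  87  72]
334 [143 103 131 129  97  91  93  94  82  79  75  79  80  81  77  78  83  79
  79  69  90  72]
206 [ 71  69  70  68  68  72  69  70  66  68  73  87  89  89  93  89  93  92
  92 104 130 132 132 130 128 132 128 133 132]
212 [ 68  69  69  70  70  73  68  61  64  66  69  72  75  74  74  85  96  92
  94  93  92 129 128 128 133 129 136 132 129]
218 [ 66  70  72  71  71  69  65  63  64  65  67  74  75  74  80  79  81  83
  86  91  93  91 127 132 132 134 130 131 127]
225 [ 70  69  72  71  70  68  58  61  64  69  70  79  75  75  78  78  80  81
  82  81  82  75 120 132 132 129 133 128 128]
235 [ 70  70  68  69  70  55  63  64  66  68  69  79  78  78  79  78  82  80
  82  79  78  78  78 128 134 127 131 129 130]
```

View pics/c7.png

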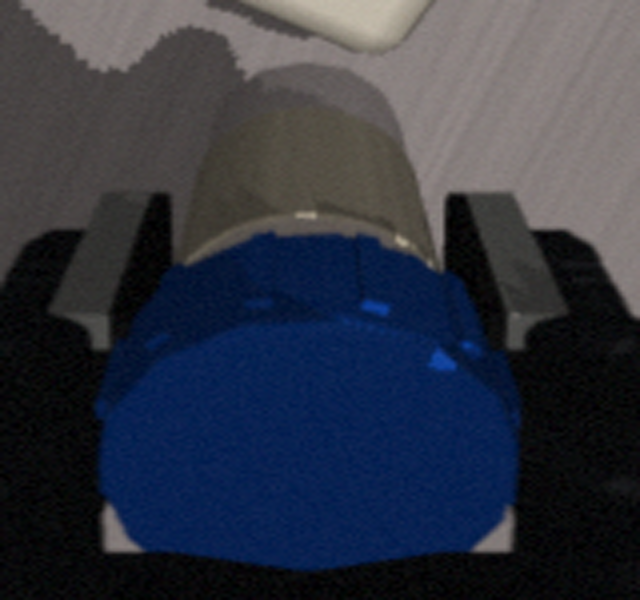

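The cup mouth is at (330,99), which puts it at (0.568, -0.186). It measures 50 mm across and 111 mm from the plunger, both as expected. The tube is upright and about 2 mm towards tool -y from the tool axis. I move over the cup.

Emit:
move_arm --moves '[{"gripper": 0,"x": 0.06,"y": -1.5,"z": 0,"roll": 0},{"gripper": 0,"x": 0.1,"y": -2.2,"z": 0,"roll": 0},{"gripper": 0,"x": 0.1,"y": -1.9,"z": 0,"roll": 0},{"gripper": 0,"x": 0,"y": -1,"z": 0,"roll": 0},{"gripper": 0,"x": 0,"y": 0,"z": 0,"roll": 0}]'

```text
time_s: 11.82
eef_pos: [0.5691, -0.188, 0.4195]
eef_rot: [0.0, 0.984, 0.176, 0.0]
wrist_force: [-0.4, -0.3, -0.3]
opening: 0.342
```

Emit:
move_arm --moves '[{"gripper": 0,"x": 0,"y": 0,"z": 1.3,"roll": 0},{"gripper": 0,"x": 0,"y": 0,"z": 1.3,"roll": 0},{"gripper": 0,"x": 0,"y": 0,"z": 0.4,"roll": 0},{"gripper": 0,"x": 0,"y": 0,"z": 0,"roll": 0}]'

```text
time_s: 12.32
eef_pos: [0.5691, -0.1891, 0.3883]
eef_rot: [-0.0, 0.985, 0.175, -0.001]
wrist_force: [0.2, -1.8, -0.4]
opening: 0.339
```

```bash
python3 look.py pics/w8.png
python3 - <<'E'
from h import *
w=shot("wrist"); s=shot("scene")
a=cv2.resize(w["img"][130:280,240:420],(480,400),interpolation=cv2.INTER_CUBIC)
b=cv2.resize(s["img"][120:220,260:350],(360,400),interpolation=cv2.INTER_CUBIC)
cv2.imwrite("pics/c8.png",np.hstack([a,b[:,:320]])[:,:,::-1])
E
```

```text
12.325 [ 0.56913749 -0.18907857  0.38827753] [ 0.20821454 -1.7904857  -0.38101045] 0.3386815240400766
[[ 9.385e-01  3.451e-01 -1.300e-03]
 [ 3.451e-01 -9.385e-01  7.000e-04]
 [-1.000e-03 -1.200e-03 -1.000e+00]]
green ((np.float64(192.4), np.float64(115.1)), [171, 94, 44, 44, 1485]) [array([ 0.4546, -0.1704,  0.082 ]), array([ 0.4559, -0.1698,  0.086 ]), array([ 0.4573, -0.1692,  0.09  ])]
blue ((np.float64(267.7), np.float64(149.1)), [236, 94, 61, 118, 253]) [array([ 0.5196, -0.1696,  0.115 ]), array([ 0.5202, -0.1687,  0.12  ]), array([ 0.5208, -0.1678,  0.125 ])]
blue ((np.float64(328.1), np.float64(312.1)), [274, 254, 106, 107, 8356]) [array([ 0.6008, -0.2723,  0.115 ]), array([ 0.5996, -0.2692,  0.12  ]), array([ 0.5985, -0.2662,  0.125 ])]
```

View pics/c8.png

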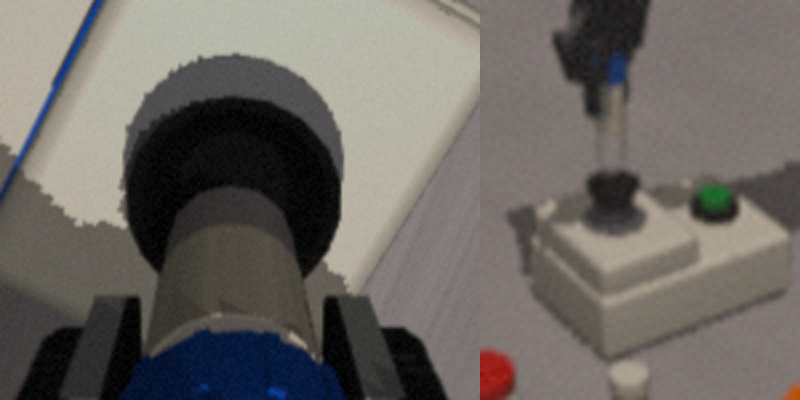

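The tube stands over the cup, with the cup rim centred on it at column 233 of the crop and 233 for the tube. I descend into the cup.

Emit:
move_arm --moves '[{"gripper": 0,"x": 0,"y": -0.1,"z": 0.7,"roll": 0},{"gripper": 0,"x": 0,"y": 0,"z": 0.7,"roll": 0},{"gripper": 0,"x": 0,"y": 0,"z": 0.6,"roll": 0},{"gripper": 0,"x": 0,"y": 0,"z": 0,"roll": 0},{"gripper": 0,"x": 0,"y": 0,"z": 0,"roll": 0}]'

```text
time_s: 13.1
eef_pos: [0.5689, -0.188, 0.3693]
eef_rot: [0.0, 0.984, 0.175, 0.0]
wrist_force: [-0.4, 0.4, -0.4]
opening: 0.339
```

Emit:
move_arm --moves '[{"gripper": 0,"x": 0,"y": 0,"z": 0.2,"roll": 0},{"gripper": 0,"x": 0,"y": 0,"z": 0,"roll": 0},{"gripper": 0,"x": 0,"y": 0,"z": 0,"roll": 0}]'

```text
time_s: 13.48
eef_pos: [0.5689, -0.1879, 0.3673]
eef_rot: [0.0, 0.984, 0.175, 0.0]
wrist_force: [0.8, -0.6, -0.4]
opening: 0.341
```

Emit:
move_arm --moves '[{"gripper": 0,"x": 0,"y": 0,"z": 0.2,"roll": 0},{"gripper": 0,"x": 0,"y": 0,"z": 0,"roll": 0},{"gripper": 0,"x": 0,"y": 0,"z": 0,"roll": 0}]'

```text
time_s: 13.85
eef_pos: [0.5689, -0.1879, 0.3651]
eef_rot: [-0.0, 0.984, 0.176, -0.0]
wrist_force: [0.2, 0.1, 0.2]
opening: 0.342
```

Emit:
move_arm --moves '[{"gripper": 0,"x": 0,"y": 0,"z": 0.15,"roll": 0},{"gripper": 0,"x": 0,"y": 0,"z": 0,"roll": 0},{"gripper": 0,"x": 0,"y": 0,"z": 0,"roll": 0}]'

```text
time_s: 14.22
eef_pos: [0.5689, -0.1879, 0.3637]
eef_rot: [-0.0, 0.984, 0.175, -0.0]
wrist_force: [0.0, -0.7, -0.4]
opening: 0.341
```

Emit:
move_arm --moves '[{"gripper": 0,"x": 0,"y": 0,"z": 0.15,"roll": 0},{"gripper": 0,"x": 0,"y": 0,"z": 0,"roll": 0},{"gripper": 0,"x": 0,"y": 0,"z": 0,"roll": 0}]'

```text
time_s: 14.6
eef_pos: [0.5689, -0.1879, 0.3623]
eef_rot: [0.0, 0.984, 0.176, 0.0]
wrist_force: [-0.2, -0.3, 0.4]
opening: 0.345
```

Emit:
move_arm --moves '[{"gripper": 0,"x": 0,"y": 0,"z": 0.15,"roll": 0},{"gripper": 0,"x": 0,"y": 0,"z": 0,"roll": 0},{"gripper": 0,"x": 0,"y": 0,"z": 0,"roll": 0}]'

```text
time_s: 14.98
eef_pos: [0.569, -0.188, 0.361]
eef_rot: [0.0, 0.984, 0.175, 0.0]
wrist_force: [0.3, -0.5, 2.2]
opening: 0.343
```

Contact begins at a TCP height of about 0.362, as predicted, so half-way down is about 0.355.

Emit:
move_arm --moves '[{"gripper": 0,"x": 0,"y": 0,"z": 0.2,"roll": 0},{"gripper": 0,"x": 0,"y": 0,"z": 0,"roll": 0},{"gripper": 0,"x": 0,"y": 0,"z": 0,"roll": 0}]'

```text
time_s: 15.35
eef_pos: [0.569, -0.1879, 0.3589]
eef_rot: [0.0, 0.984, 0.175, 0.0]
wrist_force: [-0.4, -0.2, 3.7]
opening: 0.341
```

Emit:
move_arm --moves '[{"gripper": 0,"x": 0,"y": 0,"z": 0.2,"roll": 0},{"gripper": 0,"x": 0,"y": 0,"z": 0,"roll": 0},{"gripper": 0,"x": 0,"y": 0,"z": 0,"roll": 0}]'

```text
time_s: 15.72
eef_pos: [0.5689, -0.188, 0.3568]
eef_rot: [0.0, 0.984, 0.175, 0.0]
wrist_force: [-0.0, -0.3, 4.2]
opening: 0.343
```

Emit:
move_arm --moves '[{"gripper": 0,"x": 0,"y": 0,"z": 0.2,"roll": 0},{"gripper": 0,"x": 0,"y": 0,"z": 0,"roll": 0},{"gripper": 0,"x": 0,"y": 0,"z": 0,"roll": 0}]'

```text
time_s: 16.1
eef_pos: [0.569, -0.188, 0.355]
eef_rot: [0.0, 0.984, 0.175, 0.0]
wrist_force: [-0.2, 0.7, 5.6]
opening: 0.339
```

```bash
python3 look.py pics/w9.png
python3 - <<'E'
from h import *
f=[]
for i in range(6):
    w=shot("wrist"); o=ctrl.get_obs(); f.append(np.r_[o["wrist_force"],o["eef_pos"][2]])
print(np.mean(f,0),np.std(f,0))
s=shot("scene")
a=cv2.resize(w["img"][130:280,240:420],(480,400),interpolation=cv2.INTER_CUBIC)
b=cv2.resize(s["img"][120:220,260:350],(360,400),interpolation=cv2.INTER_CUBIC)
cv2.imwrite("pics/c9.png",np.hstack([a,b[:,:320]])[:,:,::-1])
E
```

```text
16.1 [ 0.56897991 -0.1879879   0.35498625] [-0.15902717  0.66171395  5.58601883] 0.33912075689312243
[[ 9.384e-01  3.455e-01  4.000e-04]
 [ 3.455e-01 -9.384e-01 -3.000e-04]
 [ 3.000e-04  4.000e-04 -1.000e+00]]
green ((np.float64(172.8), np.float64(117.8)), [149, 94, 49, 49, 1897]) [array([ 0.4542, -0.1705,  0.082 ]), array([ 0.4557, -0.1698,  0.086 ]), array([ 0.4573, -0.1691,  0.09  ])]
blue ((np.float64(259.1), np.float64(155.3)), [223, 94, 69, 134, 338]) [array([ 0.5201, -0.1681,  0.115 ]), array([ 0.5207, -0.1671,  0.12  ]), array([ 0.5213, -0.1661,  0.125 ])]
blue ((np.float64(328.6), np.float64(312.5)), [274, 254, 106, 107, 8257]) [array([ 0.594 , -0.2516,  0.115 ]), array([ 0.5929, -0.2486,  0.12  ]), array([ 0.5918, -0.2456,  0.125 ])]
[-0.2799545   0.16621489  5.82769357  0.35502911] [4.47951678e-01 9.12678177e-02 6.09653345e-01 9.10409712e-06]
```

View pics/c9.png

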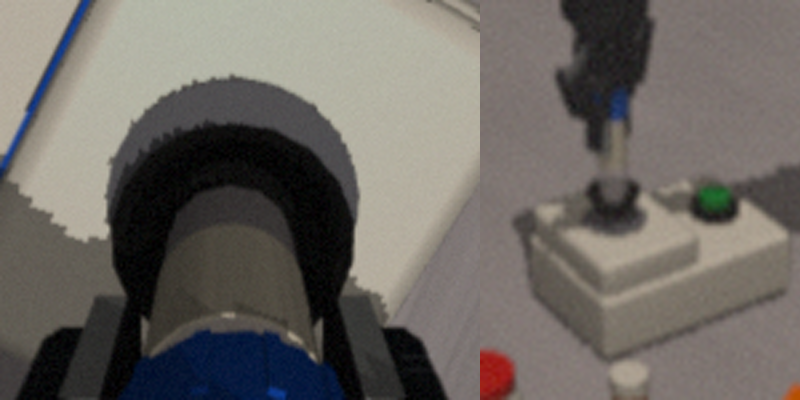

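The tube is seated and upright in the cup, which is visibly lowered. Force averages 5.8 N at a height of 0.355, which is half-way, and the cap has not slipped (328,312). I hold here for over 3 s.

Emit:
move_arm --moves '[{"gripper": 0,"x": 0,"y": 0,"z": 0,"roll": 0},{"gripper": 0,"x": 0,"y": 0,"z": 0,"roll": 0},{"gripper": 0,"x": 0,"y": 0,"z": 0,"roll": 0},{"gripper": 0,"x": 0,"y": 0,"z": 0,"roll": 0},{"gripper": 0,"x": 0,"y": 0,"z": 0,"roll": 0}]'

```text
time_s: 17.12
eef_pos: [0.569, -0.188, 0.355]
eef_rot: [0.0, 0.984, 0.175, 0.0]
wrist_force: [-0.6, -0.6, 5.4]
opening: 0.342
```

Emit:
move_arm --moves '[{"gripper": 0,"x": 0,"y": 0,"z": 0,"roll": 0},{"gripper": 0,"x": 0,"y": 0,"z": 0,"roll": 0},{"gripper": 0,"x": 0,"y": 0,"z": 0,"roll": 0},{"gripper": 0,"x": 0,"y": 0,"z": 0,"roll": 0},{"gripper": 0,"x": 0,"y": 0,"z": 0,"roll": 0}]'

```text
time_s: 17.75
eef_pos: [0.569, -0.188, 0.355]
eef_rot: [0.0, 0.984, 0.175, 0.0]
wrist_force: [-0.2, 0.4, 5.2]
opening: 0.337
```

Emit:
move_arm --moves '[{"gripper": 0,"x": 0,"y": 0,"z": 0,"roll": 0},{"gripper": 0,"x": 0,"y": 0,"z": 0,"roll": 0},{"gripper": 0,"x": 0,"y": 0,"z": 0,"roll": 0},{"gripper": 0,"x": 0,"y": 0,"z": 0,"roll": 0},{"gripper": 0,"x": 0,"y": 0,"z": 0,"roll": 0}]'

```text
time_s: 18.38
eef_pos: [0.569, -0.188, 0.355]
eef_rot: [0.0, 0.984, 0.175, 0.0]
wrist_force: [-0.2, 0.7, 5.9]
opening: 0.337
```

Emit:
move_arm --moves '[{"gripper": 0,"x": 0,"y": 0,"z": 0,"roll": 0},{"gripper": 0,"x": 0,"y": 0,"z": 0,"roll": 0},{"gripper": 0,"x": 0,"y": 0,"z": 0,"roll": 0},{"gripper": 0,"x": 0,"y": 0,"z": 0,"roll": 0},{"gripper": 0,"x": 0,"y": 0,"z": 0,"roll": 0}]'

```text
time_s: 19.0
eef_pos: [0.569, -0.188, 0.355]
eef_rot: [0.0, 0.984, 0.175, 0.0]
wrist_force: [-0.3, 0.0, 5.6]
opening: 0.343
```

Emit:
move_arm --moves '[{"gripper": 0,"x": 0,"y": 0,"z": 0,"roll": 0},{"gripper": 0,"x": 0,"y": 0,"z": 0,"roll": 0},{"gripper": 0,"x": 0,"y": 0,"z": 0,"roll": 0},{"gripper": 0,"x": 0,"y": 0,"z": 0,"roll": 0},{"gripper": 0,"x": 0,"y": 0,"z": 0,"roll": 0}]'

```text
time_s: 19.62
eef_pos: [0.569, -0.188, 0.355]
eef_rot: [0.0, 0.984, 0.175, 0.0]
wrist_force: [-0.8, -0.1, 5.6]
opening: 0.344
```

Emit:
move_arm --moves '[{"gripper": 0,"x": 0,"y": 0,"z": 0,"roll": 0},{"gripper": 0,"x": 0,"y": 0,"z": 0,"roll": 0},{"gripper": 0,"x": 0,"y": 0,"z": 0,"roll": 0},{"gripper": 0,"x": 0,"y": 0,"z": 0,"roll": 0},{"gripper": 0,"x": 0,"y": 0,"z": 0,"roll": 0}]'

```text
time_s: 20.25
eef_pos: [0.569, -0.188, 0.355]
eef_rot: [0.0, 0.984, 0.175, 0.0]
wrist_force: [-0.0, 0.0, 5.9]
opening: 0.336
```

Run:
```python
from h import *
w=shot("wrist"); o=ctrl.get_obs()
print(o["time_s"],o["eef_pos"],o["wrist_force"],o["opening"])
print([b for b in blobs(w,(105,120,50),(125,255,255),3000)])
if abs(o["eef_pos"][2]-.355)<.001 and 4.3<o["wrist_force"][2]<7.5: print("handed in",ctrl.hand_in())
```

```text
20.3 [ 0.56897119 -0.1880061   0.35502997] [-0.25164037  0.24805566  5.78364378] 0.3435503540210134
[((np.float64(328.4), np.float64(312.4)), [274, 254, 106, 107, 8281])]
the job is handed in; nothing more can be done
handed in None
```

I pressed the green plunger to its stop and let it spring back. Then I took the blue-capped tube from the rack, pressed it upright into the cup to about half-way, and handed in while still holding it there. The job took 20.3 s of robot time.

- **Plunger:** after about 8 mm of travel the tool stopped moving while the force rose to 27 N, so it was on its stop. I then lifted clear. I did not measure its return to the top separately.
- **Cup:** contact came at a TCP height of 0.362 m, as predicted, and I held at 0.355 m. That is about 7 mm of travel, and the force read 5.2–5.9 N plus about 0.4 N for the tube's weight. I held it there for about 4.2 s.
- **Grip:** the cap stayed at the same place in the wrist image throughout, so the tube did not slip. The last close-up showed only the tube in the cup.
- **Disagreement:** the gripper read about 29 mm open on a 26 mm tube body. I left this unexplained because the hold was firm.
- **Not checked:** I took no final picture of the rack and the bystanders. No unexpected forces showed near them.
- **Refused moves:** my first four move calls were refused for missing keys, and nothing moved.

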